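Hang a display arm in the slotted uprights and lock it

ROBOT

A 7-joint arm with a two-finger parallel gripper is mounted at the origin on the work surface. World frame = base frame: x ahead of the robot, y to its left, z up, the work surface at z = 0. Lengths are in mm, angles in rad, forces in N, time in s.
With the tool pointing down it reaches from about 425 to 825 mm from the base axis. Payload 3.6 kg.
Tool frame: the origin (TCP) lies at the very end of the fingers, on their centre line; the grasp point (between the pads) lies 19 mm behind it; z points along the fingers, y is the line along which they close (so a half turn about z gives the same grasp; the last joint's range is limited). The gripper opens to 93 mm and grips with 3 to 60 N. Pads are 15 mm wide; open, the fingers measure 128 mm over their backs; the gripper's body (75 mm by 188 mm) begins 65 mm behind the grasp point.
Start: joints at [-1.321, 0.615, -0.013, 1.423, 0.008, 1.103, -0.04], TCP at [176.973, 625.414, 218.64] pointing down, gripper open.
Joint ranges: [-3.12, 3.12], [-0.3, 2.06], [-1.34, 1.32], [0.26, 2.42], [-1.36, 4.5], [0.01, 1.98], [-2.84, 2.84]. Speed limits (rad/s): [2.79, 2.79, 3.14, 3.14, 3.14, 3.14, 3.14].

INTERFACE

Orientations are given as a unit quaternion [w, x, y, z].
In Python, from bench import manip, imaging, order gives the robot as it stands.
- The arm moves only by the shell command python3 -m pendant 'ROWS' [FORCE]. ROWS is JSON, a list of rows, each an object with "delta_pos": the shift along the tool's x, y, z in m, a list of three; "roll": the turn about the tool's z in rad; "gripper": the opening in per cent of the stroke, from 0 (shut) to 100 (fully open). A call has 1 to 5 rows; each row shifts and turns the commanded pose from where the row before left it, along the tool's axes as they then stand; what a row does not reach is not made up. A row lasts 1/10 s, in which the tool goes at most 50 mm and 8.59 degrees, less where a joint would pass 70% of its speed; a pose out of reach is approached as far as the arm can. A call is refused whole if a number of a shift passes 0.05 or a number of a turn 0.15, either way. A call with a gripper value outside its range is refused whole. The fingers move at their own pace and stop on an object; FORCE is the grip in N (left out, the last holds). Time passes only in rows, so rows that do not move let the fingers close. It gives the time, the measured TCP pose, the force, the opening and the grip force at its end, in the units of the state.
- manip.observe(): the state, without advancing time (a new reading comes with each control period).
- imaging.grab_frame(name): name is "scene" or "side" or "wrist"; returns the picture (480x640x3 uint8, blue, green, red); there is no depth.
- imaging.get_calibration(name): a dict with "fov_y" (degrees; the focal length in pixels is half the picture's height over the tangent of half this angle, whatever the lens; pixels are square), "cx", "cy" (the principal point, pixels), "R" (3x3) and "t" (3): a world point X has camera coordinates R X + t. Camera axes: x right, y down, z forward; pixel columns grow to the right and rows downward; lengths in mm; the calibration is good to about 2 mm. A picture is of the moment at which its call begins: read the wrist's pose just before it. get_calibration takes no time and is no camera call; for the wrist camera it gives the pose at the moment of the call.
- order.sign_off(): hands the job in; it is judged then, once.
The state is a dict: "clock": time; "q": joint angles; "qvel": joint speeds; "tau": joint torques, N m; "position": TCP position; "tcp_rot": TCP orientation; "force": force on the tool from outside, world axes, zero at the start; "wrist_torque": the same for the moment, N m; "opening": finger opening in mm; "gripper_force": force on a finger pad.
Only numpy, scipy, OpenCV 4.12 (cv2) and the standard library are available. Lean on these libraries where they do the work, as an engineer would, in place of code of your own. Each camera call takes 0.05 s, during which the arm holds its last target. There are 200 camera calls.

TASK

Pick up the wide display arm (the one whose two claws are as far apart as the stand's slots), hook both claws into the slots of the stand's uprights, then press it down on the ledge above its back plate until the spring catch snaps over its keeper bar and it is fully home and locked. Be gentle: never press on the stand, directly or through the arm, with more than 25 N (about 2.5 kg), and leave the narrow arm and the other things on the bench where they are. Let go of it at the end.

Things in the scene. Friction and masses are not known exactly. Their poses are not given: they have to be found in the camera images.
- stand: Foot of the fixed grey steel stand: 130 mm wide, 12 mm thick, reaching 40 mm out in front and 100 mm back, with two sleeves in which the uprights are clamped. Origin: bench level, in the plane of the uprights' front faces, midway between them. -x points level out of the front (where the arm hangs), y from upright to upright, z up.
- uprights (a point): On the stand's axis in the front plane at z = 200 mm, nominal top of the two uprights. THEY ARE CLAMPED 0 TO 30 MM HIGHER THAN NOMINAL, different each time and not measured: all heights of slots, catch and home shift with it, so feel for it, e.g. by touching a top. Uprights: centred at y = +40 and -40 mm, 24 mm wide (y), x 0 to 20 mm (5 mm web in front, open behind).
- slots (a point): Nominal point (0, 0, 156 mm) in the stand's frame, midway between the slots' lower ends (really 0 to 30 mm higher). One slot per upright, at y = +40 and -40 mm, 10 mm wide, 27 mm tall upwards from there, straight through the web. Between the uprights (56 mm apart) only the catch's nose stands out in front of x = 0.
- bracket: The wide display arm, aluminium, 0.24 to 0.42 kg, standing level on its back plate and end stop. Origin: underside of the back plate, plane of its rear face, mid width. +x out of the rear (claw side), -x along the arm, z up. Back plate 104 mm wide, 85 mm tall, x -12 to 0. Home: tongues on the slots' lower ends, origin at (0, 0, 85 to 115 mm) in the stand's frame, axes alike.
- grip (a point): Where to grip the wide arm: centre of its 14 x 14 mm square bar, at (-55, 0, 62 mm) in its frame. The bar runs along x from -110 to -12 mm, z 55 to 69 mm, and is squeezed along y. Centre of mass about x = -40 mm. End stop beyond the bar: x -115 to -110 mm, 40 mm wide, z 0 to 77 mm.
- claws (a point): Midway between the wide arm's two claws, underside of the tongues, rear plane: (0, 0, 71 mm) in its frame. Claws at y = +40 and -40 mm, 6 mm wide: tongue 6 mm tall from x = 0 to 11.5 mm, with a tip at x 6.5 to 11.5 mm hanging 16 mm below this point. They enter with this point 17 to 21 mm (best 19) above the slots' lower ends, within 2 mm sideways, pushed in until the plate meets the uprights.
- ledge (a point): Middle of the wide arm's flat top ledge to press on, at (-15, 0, 85 mm) in its frame. The ledge is 56 mm wide, x -30 to 0. Press near here, close to the uprights: pressing far out on the bar jams the claws. Home, its top is 30 mm below the tops of the uprights; hung on the catch, before pressing, about 16 mm below them.
- keeper (a point): Keeper bar on the rear of the wide arm, its middle, at (-3, 0, 57.5 mm) in its frame: 30 mm wide, z 55 to 60 mm, lying across a recess in the plate. After the claws are in, lower the arm about 4 mm: the tips go behind the webs and the bar comes to rest on the catch; the arm then hangs there by itself when let go, drooping a few degrees.
- catch (a joint): Spring catch between the uprights, in m: 0 = fully out, up to 0.008 = pushed back into the stand. Nose 34 mm wide, 5 mm out of the front, bevelled on top, flat below. Spring 3 N at rest plus 0.6 N per mm. As the arm is pressed down (some 8 to 18 N) the keeper bar pushes it back; over the last 1.5 mm before home it snaps out above the bar and then the arm cannot be lifted off.
- seat_pin (a joint): Small sprung pin (4 mm thick) in the middle of the stand just below the catch, in m: 0 = up, up to 0.005 = pushed down. The keeper bar pushes it down over the last 3 mm, with about 1 N, so it reads about 0.003 when the arm is home.
- narrow_bracket: The narrow display arm, same make, not wanted: back plate 72 mm wide, claws only 48 mm apart, bar to x = -100 mm. Origin and axes as on the wide one. Leave it.
- flask: Steel drinking flask, 72 mm diameter, 230 mm tall; origin under its centre. Leave it.
- wrench: Wrench 200 mm long lying flat along its x axis; origin under its middle. Leave it.
- flange: Dark steel flange, 80 mm diameter, 34 mm tall, origin under its centre. Leave it.
- mug: White mug, 80 mm diameter, 90 mm tall, origin under its centre. Leave it.
- driver_tube: Dark steel tube standing upright, 48 mm diameter, 110 mm tall, origin under its centre. Leave it.

How it is judged (in metres and radians):
On the way, in this order (a step that is already met when the one before it is completed fails the run):
1. both claws are hooked in the slots, the arm not yet pressed home (x of bracket in the frame of stand between -0.006 and 0.004 m and y of bracket in the frame of stand between -0.004 and 0.004 m and z of bracket in the frame of stand between 0.0945 and 0.14 m and value of joint seat_pin below 0.001 m and angle between the x axis of bracket and the x axis of stand, either way round below 0.15 rad), for 0.1 s.
2. the arm is pressed home and the catch has snapped out over the keeper bar (x of bracket in the frame of stand between -0.005 and 0.003 m and y of bracket in the frame of stand between -0.004 and 0.004 m and angle between the x axis of bracket and the x axis of stand, either way round below 0.12 rad and z of bracket in the frame of stand between 0.082 and 0.117 m and value of joint seat_pin above 0.0015 m and value of joint catch below 0.0015 m), for 0.1 s.
At the end, for the whole second after the job is handed in: The wide arm hangs in the stand: in the stand's frame its origin within -5 to +3 mm in x and 4 mm in y of the middle, x axes within 0.12 rad, the seat pin down by over 1.5 mm and the catch out (below 1.5 mm), z 82 to 117 mm, released and at rest (all of step 2 and linear speed of bracket below 0.02 m/s); the robot touches nothing.
It fails at once if the arm is forced into the stand: all its contact forces on the stand together (pressing 25 N on the ledge gives about 45 N, the claws and plate pushing against each other) exceed 65 N (contact force between bracket and stand above 65 N).
It fails at once if the robot pushes on the stand itself with more than 35 N (contact force between any of the arm, the fingers and stand above 35 N).
It fails at once if the narrow arm or another thing on the bench is moved by more than 30 mm (distance of any of narrow_bracket, flask, wrench, flange, mug, driver_tube from where it was at the start of the episode above 0.03 m).
It also fails if it takes over 72 s, if anything falls off the work surface, if the arm or the gripper's body presses on something with over 40 N, if the wrist force passes 120 N, or if a joint passes its speed limit or range.

## Working session

There is one attempt and no reset: what is moved stays moved. The work goes in short steps, Python scripts to look and compute and a shell command to move; the robot and the scene stay as the last step left them, time stands still between calls to the robot, and variables do not carry over. Pictures are saved under pics/ and viewed, at most 10 in all, crops included, and the job is handed in when it is done.

```bash
ls; mkdir -p pics; cat > h.py <<'E'
import numpy as np, cv2, json
from bench import manip, imaging, order
def ray(c,u,v):
    f=240/np.tan(np.radians(c['fov_y'])/2)
    R=np.array(c['R']);t=np.array(c['t'])
    d=R.T@np.array([(u-c['cx'])/f,(v-c['cy'])/f,1]); return -R.T@t,d
def plane(c,u,v,z):
    o,d=ray(c,u,v); return o+d*(z-o[2])/d[2]
def proj(c,X):
    f=240/np.tan(np.radians(c['fov_y'])/2)
    p=np.array(c['R'])@np.array(X)+np.array(c['t']); return [f*p[0]/p[2]+c['cx'],f*p[1]/p[2]+c['cy']]
def tri(c1,p1,c2,p2):
    o1,d1=ray(c1,*p1);o2,d2=ray(c2,*p2)
    s=np.linalg.lstsq(np.c_[d1,-d2],o2-o1,rcond=None)[0]
    a=o1+d1*s[0];b=o2+d2*s[1]; return (a+b)/2,np.linalg.norm(a-b)
E
python3 - <<'E'
from h import *
print({k:np.round(v,3).tolist() for k,v in manip.observe().items()})
for n in('scene','side','wrist'):
    im=imaging.grab_frame(n); cv2.imwrite(f'pics/{n}0.png',im)
    c=imaging.get_calibration(n); print(n,c['fov_y'],c['cx'],c['cy'],np.round(c['R'],3).tolist(),np.round(c['t'],1))
    json.dump({k:np.array(v).tolist() for k,v in c.items() if k in('fov_y','cx','cy','R','t')},open(f'pics/{n}.json','w')); print(c.keys())
E
```

```text
pics
{'clock': 0.0, 'q': [-1.321, 0.616, -0.013, 1.425, 0.008, 1.103, -0.04], 'qvel': [0.0, 0.001, -0.001, 0.002, -0.001, -0.002, 0.0], 'tau': [-0.0, -45.893, 0.209, -16.575, -0.061, 0.02, 0.0], 'position': [176.764, 624.676, 217.49], 'tcp_rot': [-0.0, 0.137, 0.991, -0.001], 'force': [-0.157, -0.195, -0.752], 'wrist_torque': [0.028, 0.054, -0.015], 'gripper_force': 0.0, 'opening': 92.983}
scene 49.94811842519243 325.2399917170569 249.5964817233445 [[0.609, 0.793, -0.019], [0.451, -0.366, -0.814], [-0.652, 0.487, -0.581]] [-366.8 -134.2 1407. ]
dict_keys(['fov_y', 'cx', 'cy', 'R', 't'])
side 55.85133904319028 314.8857822427065 237.56800157656053 [[-0.978, -0.207, -0.011], [-0.147, 0.733, -0.664], [0.145, -0.648, -0.748]] [ 557.3  150.5 1005.9]
dict_keys(['fov_y', 'cx', 'cy', 'R', 't'])
wrist 59.925191032205234 316.3503468521066 240.37400217928388 [[0.273, 0.962, -0.001], [0.923, -0.261, 0.283], [0.272, -0.078, -0.959]] [-649.9  -34.7  391.2]
dict_keys(['fov_y', 'cx', 'cy', 'R', 't'])
```

View pics/scene0.png

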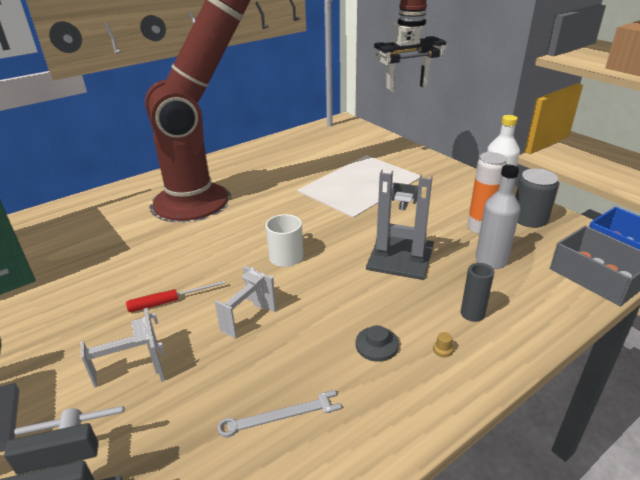

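View pics/side0.png

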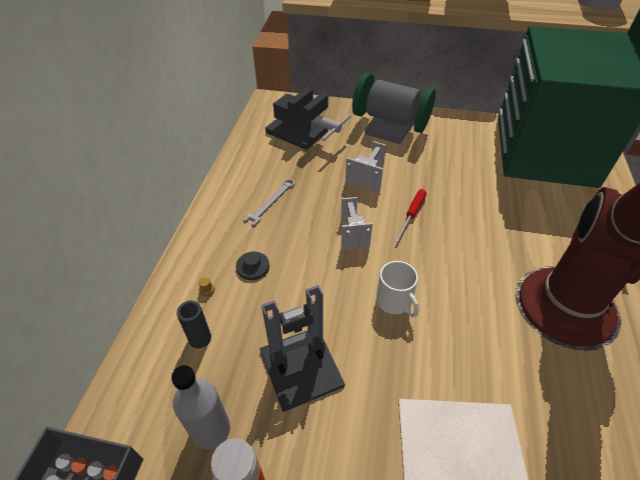

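Scene shows the wide arm near (125,350), the narrow one near (245,300) and the stand near (402,225). Side shows the wide arm at (365,170) and the stand at (298,345). I'll zoom in on them next.

```bash
python3 - <<'E'
from h import *
s=cv2.imread('pics/scene0.png');d=cv2.imread('pics/side0.png')
z=lambda im,x,y,w,h,k:cv2.resize(im[y:y+h,x:x+w],None,fx=k,fy=k,interpolation=cv2.INTER_CUBIC)
a=z(s,75,310,100,75,4); b=z(d,335,140,66,50,6)
b=cv2.resize(b,(400,300)); 
e=z(s,365,165,80,60,5); f=z(d,250,280,100,75,4)
cv2.imwrite('pics/zoom.png',np.vstack([np.hstack([a,b]),np.hstack([e,f])]))
E
```

```text
(no output)
```

View pics/zoom.png

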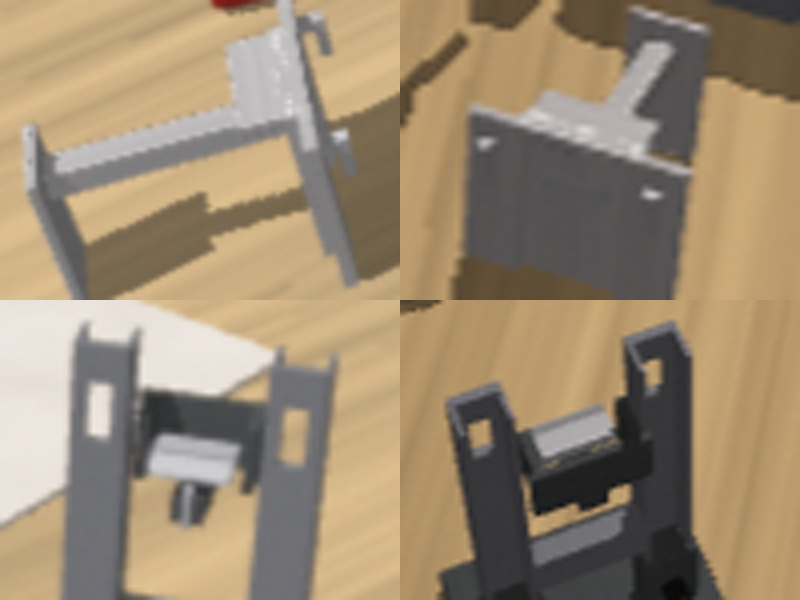

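```bash
python3 - <<'E'
from h import *
np.set_printoptions(precision=1,suppress=True)
S=json.load(open('pics/scene.json'));D=json.load(open('pics/side.json'));W=json.load(open('pics/wrist.json'))
for c in(S,D,W): print('cam',-np.array(c['R']).T@np.array(c['t']))
sa=lambda x,y:(75+x/4,310+y/4); db=lambda x,y:(335+(x-400)*66/400,140+y/6)
se=lambda x,y:(365+x/5,165+(y-300)/5); df=lambda x,y:(250+(x-400)/4,280+(y-300)/4)
a=plane(D,*db(470,105),85);b=plane(D,*db(690,172),85);print('plate rear top',a,b,np.linalg.norm(a-b))
print('side endstop top',plane(D,*db(630,10),77),plane(D,*db(710,32),77))
print('scene: endstop top',plane(S,*sa(28,127),77),' plate low right',plane(S,*sa(350,283),0),' bar end',plane(S,*sa(57,165),69))
# stand
sl=[(75,342),(135,345)];sr=[(272,362),(332,373)]
dl=[(447,398),(500,384)];dr=[(625,340),(676,323)]
mid=lambda P:np.mean(P,0)
for n,p,q in(('Ltop-L',sl,dl),('Ltop-R',sl,dr),('Rtop-R',sr,dr),('Rtop-L',sr,dl)):
    X,e=tri(S,se(*mid(p)),D,df(*mid(q)));print(n,X,e)
for z in(200,215,230):
    print(z,[plane(S,*se(*mid(p)),z) for p in(sl,sr)],[plane(D,*df(*mid(p)),z) for p in(dl,dr)])
E
```

```text
cam [1201.7 -443.4  701.1]
cam [421.6 656.2 858.3]
cam [102.8 646.7 384.5]
plate rear top [ 547.3 -313.6   85. ] [ 446.1 -286.    85. ] 104.88852683511102
side endstop top [ 486.7 -408.4   77. ] [ 448.4 -398.6   77. ]
scene: endstop top [ 454.4 -402.4   77. ]  plate low right [ 547.4 -314.9    0. ]  bar end [ 475.1 -398.9   69. ]
Ltop-L [565.5 232.1 218.1] 75.53573028212419
Ltop-R [526.4 217.1 218.6] 2.439352621088885
Rtop-R [555.3 247.7 224. ] 79.51339628828777
Rtop-L [592.5 261.8 219.3] 2.022975983967921
200 [array([501.9, 242.8, 200. ]), array([569.1, 290.4, 200. ])] [array([596.9, 249.1, 200. ]), array([528.6, 203.4, 200. ])]
215 [array([522.8, 222.3, 215. ]), array([588.1, 268.4, 215. ])] [array([592.9, 258.4, 215. ]), array([526.1, 213.7, 215. ])]
230 [array([543.8, 201.7, 230. ]), array([607. , 246.5, 230. ])] [array([588.9, 267.7, 230. ]), array([523.7, 224. , 230. ])]
```

```bash
cat >> h.py <<'E'
def state():
    s=manip.observe(); w,x,y,z=s['tcp_rot']
    from scipy.spatial.transform import Rotation as Ro
    return s,Ro.from_quat([x,y,z,w]).as_matrix()
def plan(points,maxs=0.045,maxr=0.12):
    """points: (x,y,z mm, yaw of tool y) -> printed rows"""
    s,R=state(); p=np.array(s['position']); yaw=np.arctan2(R[1,1],R[0,1]); out=[]
    for t in points:
        d=np.array(t[:3])-p; dy=(t[3]-yaw+np.pi)%(2*np.pi)-np.pi
        n=max(1,int(np.ceil(max(np.linalg.norm(d)/1000/maxs,abs(dy)/maxr))))
        for i in range(n):
            tx=np.array([np.cos(yaw+np.pi/2),np.sin(yaw+np.pi/2)]);ty=np.array([np.cos(yaw),np.sin(yaw)])
            w=d/n/1000
            out.append({"delta_pos":[round(w[:2]@tx,4),round(w[:2]@ty,4),round(-w[2],4)],"roll":round(-dy/n,4)})
            yaw+=dy/n
        p=np.array(t[:3])
    for i in range(0,len(out),5): print(json.dumps(out[i:i+5]))
E
python3 -m pendant '[{"delta_pos":[0,0,-0.05]},{"delta_pos":[0,0,-0.05]},{"delta_pos":[-0.03,-0.03,-0.01]},{"delta_pos":[-0.035,-0.03,0]},{"delta_pos":[-0.04,-0.02,0]}]'
python3 -c "
from h import *
s,R=state();print(np.round(s['q'],3),s['position'],R.round(3))
plan([(450,500,330,0.8),(620,120,330,0.2),(482,-353,200,-0.266)])"
```

```text
[-1.321  0.616 -0.013  1.424  0.008  1.103 -0.04 ] [176.84108134 624.86236819 217.77551818] [[-0.962  0.272 -0.001]
 [ 0.272  0.962 -0.002]
 [-0.    -0.002 -1.   ]]
[{"delta_pos": [-0.0371, -0.0057, -0.014], "roll": 0.0619}, {"delta_pos": [-0.0374, -0.0034, -0.014], "roll": 0.0619}, {"delta_pos": [-0.0375, -0.0011, -0.014], "roll": 0.0619}, {"delta_pos": [-0.0375, 0.0012, -0.014], "roll": 0.0619}, {"delta_pos": [-0.0374, 0.0035, -0.014], "roll": 0.0619}]
[{"delta_pos": [-0.0371, 0.0058, -0.014], "roll": 0.0619}, {"delta_pos": [-0.0367, 0.0081, -0.014], "roll": 0.0619}, {"delta_pos": [-0.0361, 0.0104, -0.014], "roll": 0.0619}, {"delta_pos": [-0.0387, -0.0154, -0.0], "roll": 0.06}, {"delta_pos": [-0.0395, -0.0131, -0.0], "roll": 0.06}]
[{"delta_pos": [-0.0402, -0.0107, -0.0], "roll": 0.06}, {"delta_pos": [-0.0408, -0.0082, -0.0], "roll": 0.06}, {"delta_pos": [-0.0412, -0.0058, -0.0], "roll": 0.06}, {"delta_pos": [-0.0415, -0.0033, -0.0], "roll": 0.06}, {"delta_pos": [-0.0416, -0.0008, -0.0], "roll": 0.06}]
[{"delta_pos": [-0.0416, 0.0017, -0.0], "roll": 0.06}, {"delta_pos": [-0.0414, 0.0042, -0.0], "roll": 0.06}, {"delta_pos": [-0.0411, 0.0067, -0.0], "roll": 0.06}, {"delta_pos": [-0.0363, -0.0191, 0.0108], "roll": 0.0388}, {"delta_pos": [-0.0371, -0.0177, 0.0108], "roll": 0.0388}]
[{"delta_pos": [-0.0377, -0.0162, 0.0108], "roll": 0.0388}, {"delta_pos": [-0.0383, -0.0147, 0.0108], "roll": 0.0388}, {"delta_pos": [-0.0389, -0.0132, 0.0108], "roll": 0.0388}, {"delta_pos": [-0.0393, -0.0117, 0.0108], "roll": 0.0388}, {"delta_pos": [-0.0398, -0.0102, 0.0108], "roll": 0.0388}]
[{"delta_pos": [-0.0401, -0.0086, 0.0108], "roll": 0.0388}, {"delta_pos": [-0.0404, -0.0071, 0.0108], "roll": 0.0388}, {"delta_pos": [-0.0407, -0.0055, 0.0108], "roll": 0.0388}, {"delta_pos": [-0.0409, -0.0039, 0.0108], "roll": 0.0388}, {"delta_pos": [-0.041, -0.0023, 0.0108], "roll": 0.0388}]validation failed for argument at $[0]...
```

```bash

python3 -m pendant '[{"delta_pos":[0,0,-0.05],"roll":0,"gripper":100},{"delta_pos":[0,0,-0.05],"roll":0,"gripper":100},{"delta_pos":[-0.04,0,-0.01],"roll":0.06,"gripper":100},{"delta_pos":[-0.04,0,0],"roll":0.06,"gripper":100},{"delta_pos":[-0.04,0,0],"roll":0.06,"gripper":100}]'
python3 -c "
from h import *
s,R=state();print(np.round(s['q'],3),s['position'],R.round(3))
plan([(450,500,330,0.8),(620,120,330,0.2),(482,-353,200,-0.266)])"
```

```text
clock: 0.65
position: [291.2, 585.7, 329.0]
tcp_rot: [0.0, 0.227, 0.974, 0.0]
force: [0.1, 0.4, -0.5]
opening: 93.1
gripper_force: 0.0
[-1.168  0.553  0.048  1.225 -0.025  1.363 -0.009] [291.17297625 585.69721209 328.97027933] [[-0.897  0.441  0.   ]
 [ 0.441  0.897  0.001]
 [-0.     0.001 -1.   ]]
[{"delta_pos": [-0.0361, -0.0014, -0.0002], "roll": 0.0627}, {"delta_pos": [-0.0361, 0.0009, -0.0002], "roll": 0.0627}, {"delta_pos": [-0.036, 0.0032, -0.0002], "roll": 0.0627}, {"delta_pos": [-0.0357, 0.0054, -0.0002], "roll": 0.0627}, {"delta_pos": [-0.0353, 0.0076, -0.0002], "roll": 0.0627}]
[{"delta_pos": [-0.0387, -0.0154, -0.0], "roll": 0.06}, {"delta_pos": [-0.0395, -0.0131, -0.0], "roll": 0.06}, {"delta_pos": [-0.0402, -0.0107, -0.0], "roll": 0.06}, {"delta_pos": [-0.0408, -0.0082, -0.0], "roll": 0.06}, {"delta_pos": [-0.0412, -0.0058, -0.0], "roll": 0.06}]
[{"delta_pos": [-0.0415, -0.0033, -0.0], "roll": 0.06}, {"delta_pos": [-0.0416, -0.0008, -0.0], "roll": 0.06}, {"delta_pos": [-0.0416, 0.0017, -0.0], "roll": 0.06}, {"delta_pos": [-0.0414, 0.0042, -0.0], "roll": 0.06}, {"delta_pos": [-0.0411, 0.0067, -0.0], "roll": 0.06}]
[{"delta_pos": [-0.0363, -0.0191, 0.0108], "roll": 0.0388}, {"delta_pos": [-0.0371, -0.0177, 0.0108], "roll": 0.0388}, {"delta_pos": [-0.0377, -0.0162, 0.0108], "roll": 0.0388}, {"delta_pos": [-0.0383, -0.0147, 0.0108], "roll": 0.0388}, {"delta_pos": [-0.0389, -0.0132, 0.0108], "roll": 0.0388}]
[{"delta_pos": [-0.0393, -0.0117, 0.0108], "roll": 0.0388}, {"delta_pos": [-0.0398, -0.0102, 0.0108], "roll": 0.0388}, {"delta_pos": [-0.0401, -0.0086, 0.0108], "roll": 0.0388}, {"delta_pos": [-0.0404, -0.0071, 0.0108], "roll": 0.0388}, {"delta_pos": [-0.0407, -0.0055, 0.0108], "roll": 0.0388}]
[{"delta_pos": [-0.0409, -0.0039, 0.0108], "roll": 0.0388}, {"delta_pos": [-0.041, -0.0023, 0.0108], "roll": 0.0388}]
```

```bash

python3 -m pendant '[{"delta_pos":[-0.036,0,0],"roll":0.063,"gripper":100},{"delta_pos":[-0.036,0.001,0],"roll":0.063,"gripper":100},{"delta_pos":[-0.036,0.003,0],"roll":0.063,"gripper":100},{"delta_pos":[-0.036,0.005,0],"roll":0.063,"gripper":100},{"delta_pos":[-0.036,0.007,0],"roll":0.063,"gripper":100}]' >/dev/null
python3 -m pendant '[{"delta_pos":[-0.039,-0.015,0],"roll":0.06,"gripper":100},{"delta_pos":[-0.04,-0.013,0],"roll":0.06,"gripper":100},{"delta_pos":[-0.04,-0.011,0],"roll":0.06,"gripper":100},{"delta_pos":[-0.041,-0.008,0],"roll":0.06,"gripper":100},{"delta_pos":[-0.041,-0.006,0],"roll":0.06,"gripper":100}]' >/dev/null
python3 -m pendant '[{"delta_pos":[-0.041,-0.003,0],"roll":0.06,"gripper":100},{"delta_pos":[-0.042,-0.001,0],"roll":0.06,"gripper":100},{"delta_pos":[-0.042,0.002,0],"roll":0.06,"gripper":100},{"delta_pos":[-0.041,0.004,0],"roll":0.06,"gripper":100},{"delta_pos":[-0.041,0.007,0],"roll":0.06,"gripper":100}]'
python3 -c "
from h import *
plan([(482,-353,210,-0.266)])"
```

```text
clock: 2.15
position: [620.8, 118.9, 328.4]
tcp_rot: [-0.0, 0.634, 0.773, -0.0]
force: [-0.1, 0.2, 0.3]
opening: 93.0
gripper_force: 0.0
[{"delta_pos": [-0.0363, -0.0191, 0.0099], "roll": 0.0387}, {"delta_pos": [-0.037, -0.0177, 0.0099], "roll": 0.0387}, {"delta_pos": [-0.0376, -0.0162, 0.0099], "roll": 0.0387}, {"delta_pos": [-0.0382, -0.0147, 0.0099], "roll": 0.0387}, {"delta_pos": [-0.0388, -0.0133, 0.0099], "roll": 0.0387}]
[{"delta_pos": [-0.0393, -0.0117, 0.0099], "roll": 0.0387}, {"delta_pos": [-0.0397, -0.0102, 0.0099], "roll": 0.0387}, {"delta_pos": [-0.0401, -0.0087, 0.0099], "roll": 0.0387}, {"delta_pos": [-0.0404, -0.0071, 0.0099], "roll": 0.0387}, {"delta_pos": [-0.0406, -0.0056, 0.0099], "roll": 0.0387}]
[{"delta_pos": [-0.0408, -0.004, 0.0099], "roll": 0.0387}, {"delta_pos": [-0.0409, -0.0024, 0.0099], "roll": 0.0387}]
```

```bash

python3 -m pendant '[{"delta_pos":[-0.036,-0.019,0.01],"roll":0.039,"gripper":100},{"delta_pos":[-0.037,-0.018,0.01],"roll":0.039,"gripper":100},{"delta_pos":[-0.038,-0.016,0.01],"roll":0.039,"gripper":100},{"delta_pos":[-0.038,-0.015,0.01],"roll":0.039,"gripper":100},{"delta_pos":[-0.039,-0.013,0.01],"roll":0.039,"gripper":100}]' >/dev/null
python3 -m pendant '[{"delta_pos":[-0.039,-0.012,0.01],"roll":0.039,"gripper":100},{"delta_pos":[-0.04,-0.01,0.01],"roll":0.039,"gripper":100},{"delta_pos":[-0.04,-0.009,0.01],"roll":0.038,"gripper":100},{"delta_pos":[-0.04,-0.007,0.01],"roll":0.038,"gripper":100},{"delta_pos":[-0.041,-0.006,0.01],"roll":0.038,"gripper":100}]' >/dev/null
python3 -m pendant '[{"delta_pos":[-0.041,-0.004,0.01],"roll":0.038,"gripper":100},{"delta_pos":[-0.041,-0.002,0.01],"roll":0.038,"gripper":100},{"delta_pos":[0,0,0],"roll":0,"gripper":100},{"delta_pos":[0,0,0],"roll":0,"gripper":100}]'
python3 - <<'E'
from h import *
c=imaging.get_calibration('wrist'); im=imaging.grab_frame('wrist'); cv2.imwrite('pics/w1.png',im)
json.dump({k:np.array(v).tolist() for k,v in c.items()},open('pics/w1.json','w'))
E
```

```text
clock: 3.55
position: [481.0, -352.7, 208.0]
tcp_rot: [-0.001, 0.794, 0.607, -0.0]
force: [0.4, 1.0, 0.6]
opening: 92.9
gripper_force: 0.0
```

View pics/w1.png

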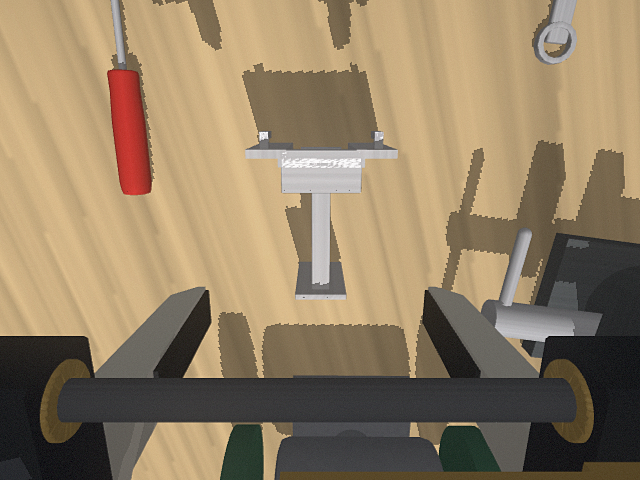

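The wrist view shows the plate's rear edge from (246,149) to (397,149), the ledge spanning columns 281–361 at row 192, and the end stop's outer edge from (296,296) to (346,296). The bar is centred on column 320.

```bash
python3 - <<'E'
from h import *
np.set_printoptions(precision=1,suppress=True)
c=json.load(open('pics/w1.json'))
a=plane(c,246,149,85);b=plane(c,397,149,85);e=plane(c,321,296,77);l=plane(c,321,192,85)
print(a,b,np.linalg.norm(a-b),'endstop',e,'ledge front',l)
m=(a+b)/2; ax=(m-e)[:2]; yaw=np.arctan2(ax[1],ax[0]); yw2=np.arctan2((a-b)[1],(a-b)[0])
print('rear mid',m,'len',np.linalg.norm(ax),'yaw',yaw.round(3),'from plate',(yw2-np.pi/2).round(3),np.linalg.norm((m-l)[:2]))
u=ax/np.linalg.norm(ax); g=m[:2]-55*u; print('grip',g,state()[0]['position'])
plan([(g[0],g[1],150,yaw-np.pi/2),(g[0],g[1],43,yaw-np.pi/2)])
E
```

```text
[ 451.7 -283.4   85. ] [ 550.9 -310.4   85. ] 102.89501385847196 endstop [ 471.9 -405.2   77. ] ledge front [ 493.3 -325.3   85. ]
rear mid [ 501.3 -296.9   85. ] len 112.20651578720174 yaw 1.306 from plate 1.305 29.530996348707443
grip [ 486.9 -350. ] [ 482.2 -351.2  208.3]
[{"delta_pos": [0.0012, 0.0021, 0.0291], "roll": 0.0012}, {"delta_pos": [0.0012, 0.0021, 0.0291], "roll": 0.0012}, {"delta_pos": [0.0, 0.0, 0.0357], "roll": -0.0}, {"delta_pos": [0.0, 0.0, 0.0357], "roll": -0.0}, {"delta_pos": [0.0, 0.0, 0.0357], "roll": -0.0}]
```

```bash

python3 -m pendant '[{"delta_pos":[0.001,0.002,0.03],"roll":0.001,"gripper":100},{"delta_pos":[0.001,0.002,0.03],"roll":0.001,"gripper":100},{"delta_pos":[0,0,0.036],"roll":0,"gripper":100},{"delta_pos":[0,0,0.036],"roll":0,"gripper":100},{"delta_pos":[0,0,0.033],"roll":0,"gripper":100}]' >/dev/null
python3 -m pendant '[{"delta_pos":[0,0,0],"roll":0,"gripper":0},{"delta_pos":[0,0,0],"roll":0,"gripper":0},{"delta_pos":[0,0,0],"roll":0,"gripper":0},{"delta_pos":[0,0,0],"roll":0,"gripper":0},{"delta_pos":[0,0,0],"roll":0,"gripper":0}]' 40
python3 -m pendant '[{"delta_pos":[0,0,0],"roll":0,"gripper":0},{"delta_pos":[0,0,0],"roll":0,"gripper":0},{"delta_pos":[0,0,0],"roll":0,"gripper":0},{"delta_pos":[0,0,0],"roll":0,"gripper":0},{"delta_pos":[0,0,0],"roll":0,"gripper":0}]' 40
python3 -c "
from h import *
np.set_printoptions(precision=3,suppress=True)
s,R=state();print(s['q'],R)"
```

```text
clock: 4.6
position: [487.1, -351.7, 45.3]
tcp_rot: [0.001, 0.794, 0.608, 0.0]
force: [0.4, 0.0, 0.0]
opening: 57.7
gripper_force: 0.0
clock: 5.1
position: [486.2, -351.2, 43.6]
tcp_rot: [-0.0, 0.794, 0.607, -0.0]
force: [0.1, 0.3, 0.5]
opening: 17.7
gripper_force: 0.0
[ 0.37   0.778  0.365  1.751 -0.405  0.687  0.691] [[ 0.262  0.965 -0.   ]
 [ 0.965 -0.262  0.   ]
 [-0.    -0.    -1.   ]]
```

```bash

python3 -m pendant '[{"delta_pos":[0,0,0],"roll":0,"gripper":0},{"delta_pos":[0,0,0],"roll":0,"gripper":0},{"delta_pos":[0,0,0],"roll":0,"gripper":0},{"delta_pos":[0,0,-0.01],"roll":0,"gripper":0},{"delta_pos":[0,0,-0.02],"roll":0,"gripper":0}]' 40
python3 -m pendant '[{"delta_pos":[0,0,-0.04],"roll":0,"gripper":0},{"delta_pos":[0,0,-0.04],"roll":0,"gripper":0},{"delta_pos":[0,0,-0.04],"roll":0,"gripper":0},{"delta_pos":[0,0,-0.04],"roll":0,"gripper":0},{"delta_pos":[0,0,-0.04],"roll":0,"gripper":0}]' 40
python3 -c "
from h import *
plan([(635,128,275,0.594)],0.038)"
```

```text
clock: 5.6
position: [485.8, -350.1, 72.7]
tcp_rot: [-0.002, 0.794, 0.608, -0.0]
force: [-0.0, 0.3, -1.8]
opening: 13.8
gripper_force: 40.0
clock: 6.1
position: [486.4, -350.7, 275.8]
tcp_rot: [0.0, 0.794, 0.608, 0.0]
force: [0.6, -0.3, -3.0]
opening: 13.6
gripper_force: 40.0
[{"delta_pos": [0.0358, 0.0013, 0.0001], "roll": -0.0613}, {"delta_pos": [0.0356, 0.0035, 0.0001], "roll": -0.0613}, {"delta_pos": [0.0354, 0.0057, 0.0001], "roll": -0.0613}, {"delta_pos": [0.0349, 0.0078, 0.0001], "roll": -0.0613}, {"delta_pos": [0.0344, 0.01, 0.0001], "roll": -0.0613}]
[{"delta_pos": [0.0337, 0.012, 0.0001], "roll": -0.0613}, {"delta_pos": [0.0329, 0.0141, 0.0001], "roll": -0.0613}, {"delta_pos": [0.032, 0.0161, 0.0001], "roll": -0.0613}, {"delta_pos": [0.0309, 0.018, 0.0001], "roll": -0.0613}, {"delta_pos": [0.0298, 0.0199, 0.0001], "roll": -0.0613}]
[{"delta_pos": [0.0285, 0.0217, 0.0001], "roll": -0.0613}, {"delta_pos": [0.0271, 0.0234, 0.0001], "roll": -0.0613}, {"delta_pos": [0.0256, 0.025, 0.0001], "roll": -0.0613}, {"delta_pos": [0.0241, 0.0265, 0.0001], "roll": -0.0613}]
```

```bash

python3 -m pendant '[{"delta_pos":[0.036,0.001,0],"roll":-0.061,"gripper":0},{"delta_pos":[0.036,0.003,0],"roll":-0.061,"gripper":0},{"delta_pos":[0.035,0.006,0],"roll":-0.061,"gripper":0},{"delta_pos":[0.035,0.008,0],"roll":-0.061,"gripper":0},{"delta_pos":[0.034,0.01,0],"roll":-0.061,"gripper":0}]' 40 >/dev/null
python3 -m pendant '[{"delta_pos":[0.034,0.012,0],"roll":-0.061,"gripper":0},{"delta_pos":[0.033,0.014,0],"roll":-0.061,"gripper":0},{"delta_pos":[0.032,0.016,0],"roll":-0.061,"gripper":0},{"delta_pos":[0.031,0.018,0],"roll":-0.061,"gripper":0},{"delta_pos":[0.03,0.02,0],"roll":-0.061,"gripper":0}]' 40 >/dev/null
python3 -m pendant '[{"delta_pos":[0.028,0.022,0],"roll":-0.061,"gripper":0},{"delta_pos":[0.027,0.023,0],"roll":-0.061,"gripper":0},{"delta_pos":[0.026,0.025,0],"roll":-0.061,"gripper":0},{"delta_pos":[0.024,0.026,0],"roll":-0.061,"gripper":0},{"delta_pos":[0,0,0],"roll":0,"gripper":0}]' 40
python3 - <<'E'
from h import *
s,R=state();print(s['position'],R.round(3).tolist())
z=lambda im,x,y,w,h,k:cv2.resize(im[y:y+h,x:x+w],None,fx=k,fy=k,interpolation=cv2.INTER_CUBIC)
P={}
for n in('scene','side','wrist'):
    c=imaging.get_calibration(n);P[n]=imaging.grab_frame(n);cv2.imwrite(f'pics/{n}2.png',P[n])
    if n=='wrist': json.dump({k:np.array(v).tolist() for k,v in c.items()},open('pics/w2.json','w'))
S=json.load(open('pics/scene.json'));D=json.load(open('pics/side.json'))
print(proj(S,[590,190,250]),proj(D,[590,190,250]))
E
```

```text
clock: 7.6
position: [635.3, 136.3, 272.9]
tcp_rot: [-0.002, 0.466, 0.885, 0.003]
force: [0.1, 0.8, -2.3]
opening: 13.9
gripper_force: 40.0
[635.30315606 136.34710109 272.86063715] [[-0.565, 0.825, -0.0], [0.825, 0.565, 0.007], [0.006, 0.003, -1.0]]
[np.float64(398.79499891967225), np.float64(174.70245431896376)] [np.float64(279.0267719567568), np.float64(258.9844221057766)]
```

View pics/wrist2.png

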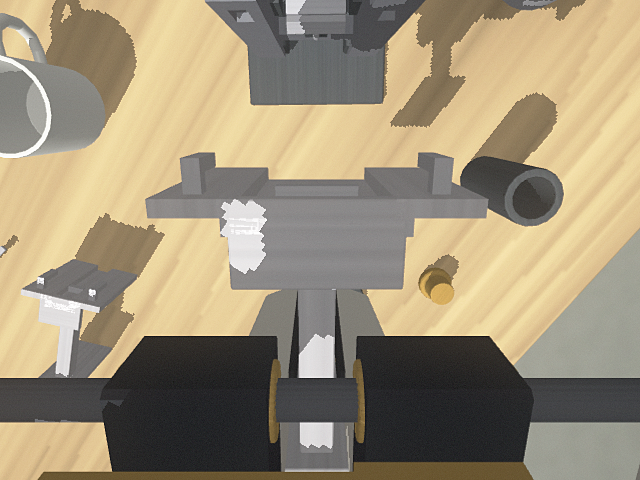

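The wrist view shows the held arm's plate spanning columns 146–488 near rows 196–218, with the ledge's front edge at row 290 between columns 230 and 406. The claws are at (197,155) and (436,155), and the stand's foot is at the top. To check the grip, I'll project the nominal held arm into this picture.

```bash
python3 - <<'E'
from h import *
np.set_printoptions(precision=1,suppress=True)
c=json.load(open('pics/w2.json'))
s,R=state();p=np.array(s['position'])
B=np.c_[R[:,0],-R[:,1],-R[:,2]]
f=lambda X:np.array(proj(c,p+B@(np.array(X)-[-55,0,43])))
for n,X in dict(rtL=(0,52,85),rtR=(0,-52,85),ftL=(-12,52,85),ftR=(-12,-52,85),ledgeL=(-30,28,85),ledgeR=(-30,-28,85),rbL=(0,52,0),ctipL=(11.5,43,77),ctipR=(11.5,-43,77),cbase=(0,43,77),endL=(-115,20,77),endR=(-115,-20,77)).items(): print(n,f(X))
print(p)
z=lambda im,x,y,w,h,k:cv2.resize(im[y:y+h,x:x+w],None,fx=k,fy=k,interpolation=cv2.INTER_CUBIC)
w,s,d=[cv2.imread(f'pics/{n}2.png') for n in('wrist','scene','side')]
cv2.imwrite('pics/z2.png',np.vstack([cv2.resize(z(w,130,140,370,160,2),(800,346))[:300],np.hstack([z(s,355,140,100,75,4),z(d,240,230,100,75,4)])]))
E
```

```text
rtL [136.8 202. ]
rtR [479.4 202.8]
ftL [141.4 239.9]
ftR [475.1 240.7]
ledgeL [222.  293.5]
ledgeR [395.  293.8]
rbL [207.1 169.2]
ctipL [171.7 161. ]
ctipR [445.4 161.7]
cbase [175.1 197.2]
endL [259.4 482. ]
endR [359.5 482.1]
[635.2 126.5 273.6]
```

View pics/z2.png

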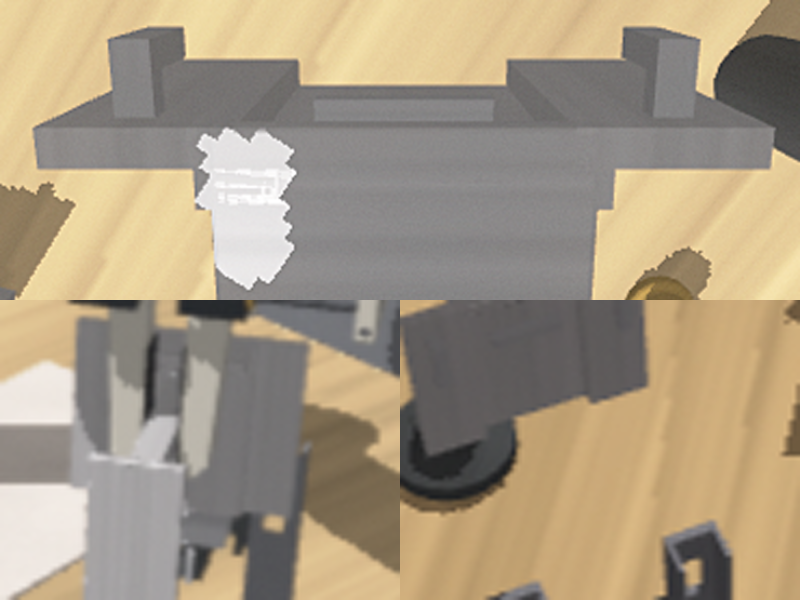

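```bash
python3 -c "
from h import *
c=json.load(open('pics/w2.json'));n=imaging.get_calibration('wrist')
print(-np.array(c['R']).T@np.array(c['t']),-np.array(n['R']).T@np.array(n['t']))
s,R=state();print(np.arctan2(R[1,1],R[0,1]))
plan([(598.6,181.5,274,0.594)],0.03)"
```

```text
[593.04473394 194.11966267 440.01377336] [593.27003786 192.4247891  440.20112689]
0.5885020894590048
[{"delta_pos": [0.022, 0.0, -0.0001], "roll": -0.0018}, {"delta_pos": [0.022, 0.0001, -0.0001], "roll": -0.0018}, {"delta_pos": [0.022, 0.0001, -0.0001], "roll": -0.0018}]
```

```bash

python3 -m pendant '[{"delta_pos":[0.022,0,0],"roll":-0.003,"gripper":0},{"delta_pos":[0.022,0,0],"roll":-0.003,"gripper":0},{"delta_pos":[0.022,0,0],"roll":0,"gripper":0},{"delta_pos":[0,0,0],"roll":0,"gripper":0},{"delta_pos":[0,0,0],"roll":0,"gripper":0}]' 40
python3 - <<'E'
from h import *
c=imaging.get_calibration('wrist');s,R=state();im=imaging.grab_frame('wrist');cv2.imwrite('pics/w3.png',im)
json.dump({k:np.array(v).tolist() for k,v in c.items()},open('pics/w3.json','w'))
print(s['position'])
cv2.imwrite('pics/w3z.png',cv2.resize(im[20:270,110:510],None,fx=2,fy=2,interpolation=cv2.INTER_CUBIC))
E
```

```text
clock: 8.25
position: [598.8, 180.3, 274.1]
tcp_rot: [0.001, 0.469, 0.883, -0.0]
force: [0.1, -0.5, -0.9]
opening: 13.8
gripper_force: 40.0
[598.75079138 180.30982072 274.12709444]
```

View pics/w3z.png

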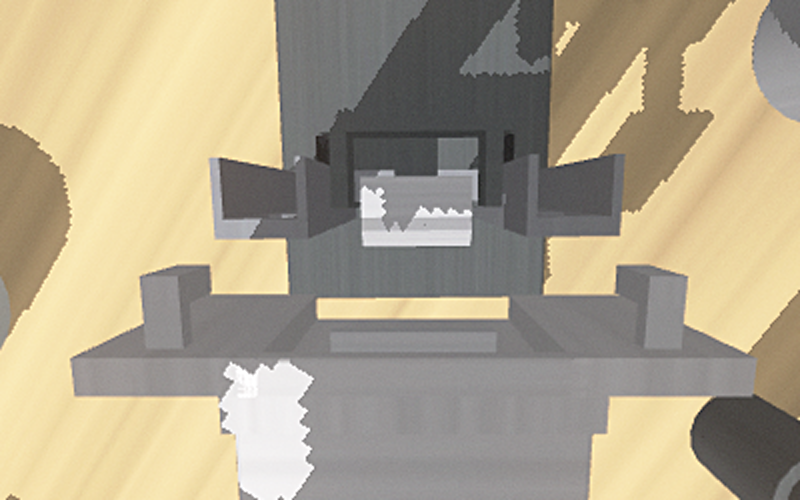

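The zoomed wrist view shows the uprights' top front outer corners at full-picture pixels (217.5,139) and (421,137.5). The plate's top rear corners are at (146.5,199) and (487,198.5).

```bash
python3 - <<'E'
from h import *
np.set_printoptions(precision=2,suppress=True)
c=json.load(open('pics/w3.json'));s,R=state();p=np.array(s['position'])
T=lambda X:R.T@(X-p)
f=lambda x,y:(110+x/2,20+y/2)
A=f(73,358),f(754,357);U=f(215,238),f(622,235.5)
for z in(42,):
    a,b=[plane(c,*q,p[2]+z) for q in A];print('plate',z,T(a),T(b),np.linalg.norm(a-b),'mid',(T(a)+T(b))/2)
for z in(212,216,219,222):
    a,b=[plane(c,*q,z) for q in U];d=b-a;print('upr',z,a[:2],b[:2],np.linalg.norm(d),'mid',((T(a)+T(b))/2),'ang',np.arctan2((T(b)-T(a))[0],(T(b)-T(a))[1]))
print(p)
E
```

```text
plate 42 [ 55.22 -49.88 -42.12] [ 55.49  53.37 -42.12] 103.24524593915794 mid [ 55.36   1.74 -42.12]
upr 212 [518.85 207.28] [608.62 268.58] 108.70251380829644 mid [68.45  3.21 61.92] ang 0.007138374796803551
upr 216 [519.51 207.95] [607.71 268.18] 106.80128472345076 mid [68.63  3.18 57.92] ang 0.007138374796803643
upr 219 [520.   208.46] [607.02 267.89] 105.37536290981652 mid [68.77  3.16 54.92] ang 0.007138374796803611
upr 222 [520.49 208.97] [606.33 267.59] 103.94944109618217 mid [68.9   3.14 51.92] ang 0.00713837479680427
[599.19 179.45 274.07]
```

```bash

python3 -m pendant '[{"delta_pos":[0.012,0.001,0],"roll":-0.004,"gripper":0},{"delta_pos":[0.012,0,0],"roll":0,"gripper":0},{"delta_pos":[0,0,0.002],"roll":0,"gripper":0},{"delta_pos":[0,0,0],"roll":0,"gripper":0},{"delta_pos":[0,0,0],"roll":0,"gripper":0}]' 40
for i in 1; do python3 -m pendant '[{"delta_pos":[0,0,0.001],"roll":0,"gripper":0},{"delta_pos":[0,0,0.001],"roll":0,"gripper":0},{"delta_pos":[0,0,0],"roll":0,"gripper":0}]' 40; done
```

```text
clock: 8.8
position: [586.0, 201.9, 271.5]
tcp_rot: [0.0, 0.467, 0.884, -0.0]
force: [-0.7, -0.3, -2.8]
opening: 13.4
gripper_force: 40.0
clock: 9.1
position: [585.9, 202.0, 269.4]
tcp_rot: [-0.0, 0.467, 0.884, -0.0]
force: [-0.2, 0.2, -2.1]
opening: 13.4
gripper_force: 40.0
```

```bash

python3 -m pendant '[{"delta_pos":[0,0,0.001],"roll":0,"gripper":0},{"delta_pos":[0,0,0.001],"roll":0,"gripper":0},{"delta_pos":[0,0,0],"roll":0,"gripper":0}]' 40|egrep 'pos|force:' 
python3 -c "
from h import *
print(state()[0]['wrist_torque'])"
```

```text
position: [585.8, 202.3, 267.4]
force: [-0.4, 0.3, -1.7]
gripper_force: 40.0
[-0.05615592  0.01781808 -0.02898891]
```

```bash

python3 -m pendant '[{"delta_pos":[0,0,0.001],"roll":0,"gripper":0},{"delta_pos":[0,0,0],"roll":0,"gripper":0}]' 40|egrep 'pos|^force:'
python3 -m pendant '[{"delta_pos":[0,0,0.001],"roll":0,"gripper":0},{"delta_pos":[0,0,0],"roll":0,"gripper":0}]' 40|egrep 'pos|^force:' 
python3 -c "
from h import *
print(state()[0]['wrist_torque'])"
```

```text
position: [585.8, 202.4, 266.5]
force: [0.3, 0.6, -2.3]
position: [585.8, 202.3, 265.5]
force: [1.2, 0.4, -2.2]
[-0.0283764  -0.02638627  0.01320603]
```

```bash

python3 -m pendant '[{"delta_pos":[0,0,0.001],"roll":0,"gripper":0},{"delta_pos":[0,0,0],"roll":0,"gripper":0}]' 40|egrep 'pos|^force:'
python3 -m pendant '[{"delta_pos":[0,0,0.001],"roll":0,"gripper":0},{"delta_pos":[0,0,0],"roll":0,"gripper":0}]' 40|egrep 'pos|^force:' 
python3 -c "
from h import *
print(state()[0]['wrist_torque'])"
```

```text
position: [585.8, 202.3, 264.5]
force: [0.1, 0.1, -2.2]
position: [586.0, 202.4, 263.8]
force: [-0.3, -0.2, -1.6]
[-0.05654226  0.04845164  0.01774812]
```

```bash

python3 -m pendant '[{"delta_pos":[0,0,0.001],"roll":0,"gripper":0},{"delta_pos":[0,0,0],"roll":0,"gripper":0}]' 40|egrep 'pos|^force:'
python3 -m pendant '[{"delta_pos":[0,0,0.001],"roll":0,"gripper":0},{"delta_pos":[0,0,0],"roll":0,"gripper":0}]' 40|egrep 'pos|^force:' 
python3 -c "
from h import *
print(state()[0]['wrist_torque'])"
```

```text
position: [586.2, 202.1, 263.4]
force: [-1.0, -1.0, 1.6]
position: [586.5, 201.8, 263.0]
force: [-0.9, -2.7, 4.6]
[-0.32931363  0.34219231 -0.003621  ]
```

```bash

python3 -m pendant '[{"delta_pos":[0,0,0.001],"roll":0,"gripper":0},{"delta_pos":[0,0,0],"roll":0,"gripper":0}]' 40|egrep 'pos|^force:'
python3 -c "
from h import *
print(state()[0]['wrist_torque'])"
```

```text
position: [586.7, 201.5, 262.6]
force: [-1.9, -2.6, 7.4]
[-0.30794079  0.52984021  0.06452951]
```

```bash

python3 -m pendant '[{"delta_pos":[0,0,-0.008],"roll":0,"gripper":0},{"delta_pos":[-0.02,0,0],"roll":0,"gripper":0},{"delta_pos":[-0.02,0,0],"roll":0,"gripper":0},{"delta_pos":[0,0,0],"roll":0,"gripper":0}]' 40|egrep 'pos|^force:'
python3 -m pendant '[{"delta_pos":[0,0,0.03],"roll":0,"gripper":0},{"delta_pos":[0,0,0.03],"roll":0,"gripper":0},{"delta_pos":[0,0,0.03],"roll":0,"gripper":0},{"delta_pos":[0,0,0.01],"roll":0,"gripper":0},{"delta_pos":[0,0,0],"roll":0,"gripper":0}]' 40|egrep 'pos|^force:'
python3 - <<'E'
from h import *
P={}
s,R=state();print(s['position'],np.arctan2(R[1,0],R[0,0]))
c=imaging.get_calibration('wrist');json.dump({k:np.array(v).tolist() for k,v in c.items()},open('pics/w4.json','w'))
for n in('wrist','scene','side'):P[n]=imaging.grab_frame(n);cv2.imwrite(f'pics/{n}4.png',P[n])
z=lambda im,x,y,w,h,k:cv2.resize(im[y:y+h,x:x+w],None,fx=k,fy=k,interpolation=cv2.INTER_CUBIC)
cv2.imwrite('pics/z4.png',np.vstack([z(P['wrist'],120,40,400,150,2),np.hstack([z(P['scene'],365,160,100,75,4),z(P['side'],240,260,100,75,4)])]))
print(s['wrist_torque'])
E
```

```text
position: [609.6, 165.5, 267.9]
force: [0.4, -0.5, -2.2]
position: [606.8, 170.2, 166.8]
force: [0.0, 0.5, -2.4]
[606.83194135 170.1856917  166.76534804] 2.1708898182182654
[-0.11832911 -0.00691373 -0.00214346]
```

View pics/z4.png

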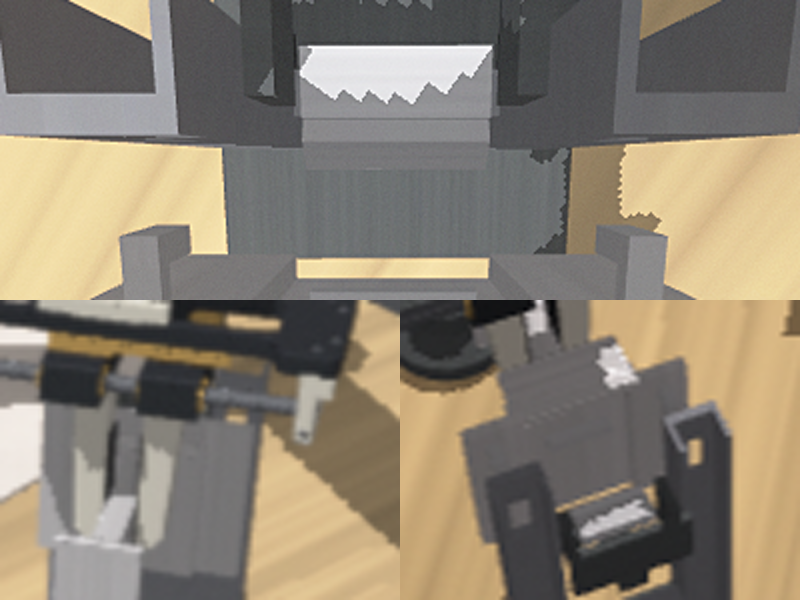

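The wrist zoom shows the claws centred on zoomed column 393.5 and the uprights' inner edges on 395.5, so lateral error is about 0.2 mm. The side view shows the plate just in front of the stand.

```bash

python3 -m pendant '[{"delta_pos":[0.005,0.0003,-0.001],"roll":0,"gripper":0},{"delta_pos":[0.005,0,0],"roll":0,"gripper":0},{"delta_pos":[0.005,0,0],"roll":0,"gripper":0},{"delta_pos":[0.003,0,0],"roll":0,"gripper":0},{"delta_pos":[0,0,0],"roll":0,"gripper":0}]' 40|egrep 'pos|^force:'
python3 -c "
from h import *
s,R=state();print(s['wrist_torque'],R.T@s['force'],s['position'],R.T@(np.array([591.7,193.6,167.8])-s['position']))"
```

```text
position: [599.7, 183.3, 170.3]
force: [2.1, -2.1, -3.5]
[-0.51287143 -0.57016614  0.01001723] [-2.93628802  0.57755381  3.54925305] [599.69524831 183.27544376 170.29257277] [13.04157049 -0.79477794  2.45339423]
```

```bash

python3 -m pendant '[{"delta_pos":[0,0,0],"roll":0,"gripper":0},{"delta_pos":[0,0,0],"roll":0,"gripper":0}]' 40|egrep 'pos|rot|^force:'
python3 -m pendant '[{"delta_pos":[-0.003,0,0],"roll":0,"gripper":0},{"delta_pos":[0,0,0],"roll":0,"gripper":0},{"delta_pos":[0,0,0],"roll":0,"gripper":0}]' 40|egrep 'pos|rot|^force:'
python3 -c "
from h import *
s,R=state();print(s['wrist_torque'],R.T@s['force'],R.round(4).tolist(),R.T@(np.array([591.7,193.6,167.8])-s['position']))"
```

```text
position: [599.6, 183.4, 170.1]
tcp_rot: [0.001, 0.467, 0.884, 0.0]
force: [3.1, -3.6, -1.4]
position: [599.0, 183.1, 169.0]
tcp_rot: [-0.002, 0.467, 0.884, -0.0]
force: [-0.5, 0.3, -2.6]
[-0.06644849  0.00896904  0.0152447 ] [ 0.5155235  -0.18649744  2.57123816] [[-0.5647, 0.8253, -0.0029], [0.8253, 0.5647, 0.0013], [0.0027, -0.0016, -1.0]] [12.78448121 -0.05877822  1.26861933]
```

```bash

python3 -m pendant '[{"delta_pos":[-0.003,0,0.0012],"roll":0,"gripper":0},{"delta_pos":[0,0,0],"roll":0,"gripper":0},{"delta_pos":[0,0,0],"roll":0,"gripper":0},{"delta_pos":[0.003,0,0],"roll":0,"gripper":0},{"delta_pos":[0,0,0],"roll":0,"gripper":0}]' 40|egrep 'pos|^force:'
python3 -m pendant '[{"delta_pos":[0.002,0,0],"roll":0,"gripper":0},{"delta_pos":[0.002,0,0],"roll":0,"gripper":0},{"delta_pos":[0,0,0],"roll":0,"gripper":0},{"delta_pos":[0,0,0],"roll":0,"gripper":0}]' 40|egrep 'pos|rot|^force:'
python3 -c "
from h import *
s,R=state();print(s['wrist_torque'],R.T@s['force'],R.T@(np.array([591.7,193.6,167.8])-s['position']))
"
```

```text
position: [599.8, 182.8, 168.4]
force: [-0.5, -0.3, -2.5]
position: [597.9, 185.3, 168.5]
tcp_rot: [-0.0, 0.467, 0.884, -0.0]
force: [0.6, -0.2, -1.8]
[-0.14263033 -0.00261957  0.01281541] [-0.5247525   0.33313123  1.84523381] [10.35625898 -0.44189018  0.65821277]
```

```bash

python3 -m pendant '[{"delta_pos":[0.002,-0.0002,0.0004],"roll":0,"gripper":0},{"delta_pos":[0.002,0,0],"roll":0,"gripper":0},{"delta_pos":[0,0,0],"roll":0,"gripper":0}]' 40|egrep 'pos|rot|^force:'
python3 -c "
from h import *
s,R=state();print(s['wrist_torque'],R.T@s['force'],R.T@(np.array([591.7,193.6,167.8])-s['position']))
"
```

```text
position: [595.2, 188.9, 168.0]
tcp_rot: [-0.0, 0.467, 0.884, 0.0]
force: [0.7, -0.0, -2.5]
[-0.11995334  0.03997647 -0.06010716] [-0.43040738  0.54361307  2.4664944 ] [ 5.85563727 -0.29310046  0.20583352]
```

Claws are entering freely.

```bash

python3 -m pendant '[{"delta_pos":[0.002,0,0],"roll":0,"gripper":0},{"delta_pos":[0.002,0,0],"roll":0,"gripper":0},{"delta_pos":[0,0,0],"roll":0,"gripper":0}]' 40|egrep 'pos|^force:'
python3 -m pendant '[{"delta_pos":[0.001,0,0],"roll":0,"gripper":0},{"delta_pos":[0.001,0,0],"roll":0,"gripper":0},{"delta_pos":[0,0,0],"roll":0,"gripper":0}]' 40|egrep 'pos|^force:'
python3 -c "
from h import *
s,R=state();print(s['wrist_torque'],R.T@s['force'],R.T@(np.array([591.7,193.6,167.8])-s['position']))
"
```

```text
position: [593.1, 192.1, 168.0]
force: [-0.6, -0.2, -3.4]
position: [593.0, 192.3, 168.2]
force: [1.7, -2.2, -3.7]
[-0.47475765 -0.44513595  0.07603303] [-2.74936965  0.13061317  3.74856256] [ 1.79153282 -0.30272676  0.36004748]
```

```bash

python3 -m pendant '[{"delta_pos":[0,0,0.001],"roll":0,"gripper":0},{"delta_pos":[0,0,0.001],"roll":0,"gripper":0},{"delta_pos":[0,0,0.001],"roll":0,"gripper":0},{"delta_pos":[0,0,0],"roll":0,"gripper":0}]' 40|egrep 'pos|^force:'
python3 -m pendant '[{"delta_pos":[0,0,0.001],"roll":0,"gripper":0},{"delta_pos":[0,0,0],"roll":0,"gripper":0}]' 40|egrep 'pos|^force:'
python3 -m pendant '[{"delta_pos":[0,0,0.001],"roll":0,"gripper":0},{"delta_pos":[0,0,0],"roll":0,"gripper":0}]' 40|egrep 'pos|^force:'
python3 -c "
from h import *
s,R=state();print(s['wrist_torque'],R.T@s['force'],R.T@(np.array([591.7,193.6,167.8])-s['position']))
"
```

```text
position: [593.0, 192.3, 165.3]
force: [1.8, -3.8, -0.7]
position: [593.0, 192.3, 164.3]
force: [3.5, -4.4, -0.1]
position: [593.0, 192.4, 163.4]
force: [2.5, -3.9, 0.3]
[-1.04038322 -0.67413912  0.06724348] [-4.64667584 -0.17334854 -0.31027806] [ 1.78226396 -0.40358501 -4.4091764 ]
```

```bash

python3 -m pendant '[{"delta_pos":[0,0,0.001],"roll":0,"gripper":0},{"delta_pos":[0,0,0],"roll":0,"gripper":0}]' 40|egrep 'pos|^force:'
python3 -m pendant '[{"delta_pos":[-0.003,0,0],"roll":0,"gripper":0},{"delta_pos":[0,0,0],"roll":0,"gripper":0},{"delta_pos":[0,0,0],"roll":0,"gripper":0}]' 40|egrep 'pos|^force:'
python3 -m pendant '[{"delta_pos":[-0.002,0,0],"roll":0,"gripper":0},{"delta_pos":[0,0,0],"roll":0,"gripper":0},{"delta_pos":[0,0,0],"roll":0,"gripper":0}]' 40|egrep 'pos|^force:'
python3 -c "
from h import *
s,R=state();print(s['wrist_torque'],R.T@s['force'],R.T@(np.array([591.7,193.6,167.8])-s['position']))
"
```

```text
position: [593.2, 192.3, 162.8]
force: [2.7, -4.3, 2.1]
position: [593.4, 191.7, 161.9]
force: [1.4, -1.2, 0.2]
position: [593.7, 190.9, 161.4]
force: [-1.7, 2.1, -2.1]
[0.31818815 0.18958335 0.00824709] [ 2.67401879 -0.27315576  2.13523215] [ 3.39102443 -0.13287086 -6.38047327]
```

```bash

python3 -m pendant '[{"delta_pos":[0.002,0,0],"roll":0,"gripper":0},{"delta_pos":[0,0,0],"roll":0,"gripper":0},{"delta_pos":[0,0,0],"roll":0,"gripper":45},{"delta_pos":[0,0,0],"roll":0,"gripper":45},{"delta_pos":[0,0,0],"roll":0,"gripper":45}]' |egrep 'pos|^force:|open'
python3 -m pendant '[{"delta_pos":[0,0,0],"roll":0,"gripper":45},{"delta_pos":[0,0,0],"roll":0,"gripper":45},{"delta_pos":[0,0,0],"roll":0,"gripper":45},{"delta_pos":[0,0,0],"roll":0,"gripper":45}]' |egrep 'pos|^force:|open'
python3 - <<'E'
from h import *
P={n:imaging.grab_frame(n) for n in('scene','side')}
z=lambda im,x,y,w,h,k:cv2.resize(im[y:y+h,x:x+w],None,fx=k,fy=k,interpolation=cv2.INTER_CUBIC)
cv2.imwrite('pics/z5.png',np.hstack([z(P['scene'],355,140,100,120,4),z(P['side'],240,260,100,120,4)]))
E
```

```text
position: [594.3, 190.7, 162.5]
force: [-0.3, -0.5, 0.4]
opening: 33.1
position: [593.9, 190.9, 162.1]
force: [0.2, 0.0, 0.3]
opening: 41.7
```

View pics/z5.png

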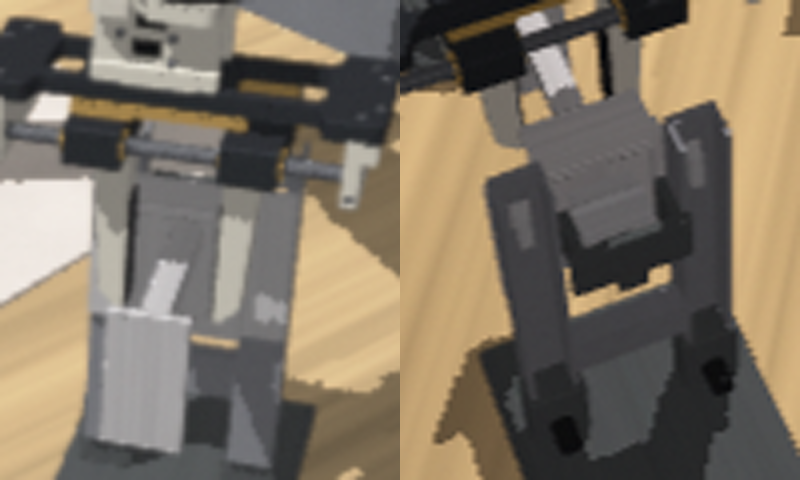

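Both claws are in the slots, the arm hangs on its own, and the open fingers are clear of the bar. Next I raise, shut the fingers and move over the ledge.

```bash

python3 -m pendant '[{"delta_pos":[0,0,-0.02],"roll":0,"gripper":45},{"delta_pos":[0,0,-0.03],"roll":0,"gripper":45},{"delta_pos":[0,0,-0.025],"roll":0,"gripper":45},{"delta_pos":[0,0,0],"roll":0,"gripper":0},{"delta_pos":[0,0,0],"roll":0,"gripper":0}]' |egrep 'pos|^force:|open'
python3 -m pendant '[{"delta_pos":[0.014,0,0],"roll":0,"gripper":0},{"delta_pos":[0.014,0,0],"roll":0,"gripper":0},{"delta_pos":[0.014,0,0],"roll":0,"gripper":0},{"delta_pos":[0,0,0],"roll":0,"gripper":0},{"delta_pos":[0,0,0],"roll":0,"gripper":0}]' |egrep 'pos|^force:|open'
python3 -c "
from h import *
s,R=state();print(R.T@s['force'],R.T@(np.array([593,192.3,0])-s['position']))
"
```

```text
position: [593.7, 190.9, 237.0]
force: [-0.5, 0.5, -0.4]
opening: 29.9
position: [569.7, 226.3, 236.8]
force: [-0.6, 0.1, 0.3]
opening: 0.2
[ 0.38675253 -0.46807877 -0.34479851] [-4.11758091e+01  1.28627167e-01  2.36820096e+02]
```

```bash

python3 -m pendant '[{"delta_pos":[0,0,0.012],"roll":0,"gripper":0},{"delta_pos":[0,0,0.012],"roll":0,"gripper":0},{"delta_pos":[0,0,0.004],"roll":0,"gripper":0},{"delta_pos":[0,0,0],"roll":0,"gripper":0}]' |egrep 'pos|^force:'
python3 -m pendant '[{"delta_pos":[0,0,0.002],"roll":0,"gripper":0},{"delta_pos":[0,0,0.002],"roll":0,"gripper":0},{"delta_pos":[0,0,0],"roll":0,"gripper":0}]' |egrep 'pos|^force:'
python3 -m pendant '[{"delta_pos":[0,0,0.001],"roll":0,"gripper":0},{"delta_pos":[0,0,0.001],"roll":0,"gripper":0},{"delta_pos":[0,0,0],"roll":0,"gripper":0}]' |egrep 'pos|^force:'
```

```text
position: [569.6, 224.8, 207.5]
force: [-0.5, 0.3, 0.2]
position: [570.2, 225.5, 205.0]
force: [0.7, 0.1, 0.0]
position: [570.3, 225.6, 203.2]
force: [0.1, 0.1, 0.9]
```

```bash

python3 -m pendant '[{"delta_pos":[0,0,0.001],"roll":0,"gripper":0},{"delta_pos":[0,0,0.001],"roll":0,"gripper":0},{"delta_pos":[0,0,0],"roll":0,"gripper":0}]' |egrep 'pos|^force:'
python3 -m pendant '[{"delta_pos":[0,0,0.001],"roll":0,"gripper":0},{"delta_pos":[0,0,0],"roll":0,"gripper":0}]' |egrep 'pos|^force:'
python3 -m pendant '[{"delta_pos":[0,0,0.001],"roll":0,"gripper":0},{"delta_pos":[0,0,0],"roll":0,"gripper":0}]' |egrep 'pos|^force:'
python3 -m pendant '[{"delta_pos":[0,0,0.001],"roll":0,"gripper":0},{"delta_pos":[0,0,0],"roll":0,"gripper":0}]' |egrep 'pos|^force:'
```

```text
position: [570.6, 225.7, 202.5]
force: [-1.0, -1.0, 5.9]
position: [570.7, 225.9, 201.9]
force: [-1.6, -0.8, 6.8]
position: [570.9, 226.1, 201.2]
force: [-1.7, -0.2, 8.2]
position: [571.1, 226.2, 200.5]
force: [-1.5, -0.1, 9.0]
```

```bash

python3 -m pendant '[{"delta_pos":[0,0,0.001],"roll":0,"gripper":0},{"delta_pos":[0,0,0.001],"roll":0,"gripper":0},{"delta_pos":[0,0,0],"roll":0,"gripper":0}]' |egrep 'pos|^force:'
python3 -m pendant '[{"delta_pos":[0,0,0.001],"roll":0,"gripper":0},{"delta_pos":[0,0,0.001],"roll":0,"gripper":0},{"delta_pos":[0,0,0],"roll":0,"gripper":0}]' |egrep 'pos|^force:'
python3 -m pendant '[{"delta_pos":[0,0,0.001],"roll":0,"gripper":0},{"delta_pos":[0,0,0],"roll":0,"gripper":0}]' |egrep 'pos|^force:'
```

```text
position: [571.4, 226.5, 199.0]
force: [-1.7, 0.5, 10.3]
position: [571.0, 226.2, 194.6]
force: [1.4, 1.1, 3.7]
position: [570.6, 226.1, 193.1]
force: [0.9, 1.3, 3.8]
```

```bash

python3 -m pendant '[{"delta_pos":[0,0,0.001],"roll":0,"gripper":0},{"delta_pos":[0,0,0],"roll":0,"gripper":0}]' |egrep 'pos|^force:'
python3 -m pendant '[{"delta_pos":[0,0,0.001],"roll":0,"gripper":0},{"delta_pos":[0,0,0],"roll":0,"gripper":0}]' |egrep 'pos|^force:'
python3 -m pendant '[{"delta_pos":[0,0,0.001],"roll":0,"gripper":0},{"delta_pos":[0,0,0],"roll":0,"gripper":0}]' |egrep 'pos|^force:'
python3 -m pendant '[{"delta_pos":[0,0,0.001],"roll":0,"gripper":0},{"delta_pos":[0,0,0],"roll":0,"gripper":0}]' |egrep 'pos|^force:'
```

```text
position: [569.1, 224.8, 191.0]
force: [-0.5, 0.2, 0.0]
position: [569.1, 224.6, 190.5]
force: [-1.1, -1.0, 3.2]
position: [569.1, 224.6, 190.4]
force: [-2.0, 0.1, 6.1]
position: [569.1, 224.6, 190.3]
force: [-4.8, -1.7, 11.0]
```

```bash

python3 -m pendant '[{"delta_pos":[0,0,0.001],"roll":0,"gripper":0},{"delta_pos":[0,0,0],"roll":0,"gripper":0}]' |egrep 'pos|^force:'
python3 -m pendant '[{"delta_pos":[0,0,-0.01],"roll":0,"gripper":0},{"delta_pos":[0,0,-0.03],"roll":0,"gripper":0},{"delta_pos":[-0.03,0,-0.03],"roll":0,"gripper":0},{"delta_pos":[-0.04,0,-0.03],"roll":0,"gripper":0},{"delta_pos":[-0.04,0,-0.03],"roll":0,"gripper":0}]' |egrep 'pos|^force:'
python3 -m pendant '[{"delta_pos":[-0.045,0,-0.01],"roll":0,"gripper":0},{"delta_pos":[-0.045,0,-0.01],"roll":0,"gripper":0},{"delta_pos":[-0.04,0,0],"roll":0,"gripper":0},{"delta_pos":[0,0,0],"roll":0,"gripper":0},{"delta_pos":[0,0,0],"roll":0,"gripper":0}]' |egrep 'clock|pos|^force:'
python3 - <<'E'
from h import *
P={n:imaging.grab_frame(n) for n in('scene','side')}
z=lambda im,x,y,w,h,k:cv2.resize(im[y:y+h,x:x+w],None,fx=k,fy=k,interpolation=cv2.INTER_CUBIC)
cv2.imwrite('pics/z6.png',np.hstack([z(P['scene'],355,140,100,140,4),z(P['side'],240,260,100,140,4)]))
E
```

```text
position: [569.1, 224.6, 190.2]
force: [-5.6, -1.7, 14.9]
position: [632.4, 134.0, 318.7]
force: [0.4, 0.2, -0.6]
clock: 22.95
position: [705.4, 26.0, 336.4]
force: [0.3, 0.5, 0.3]
```

View pics/z6.png

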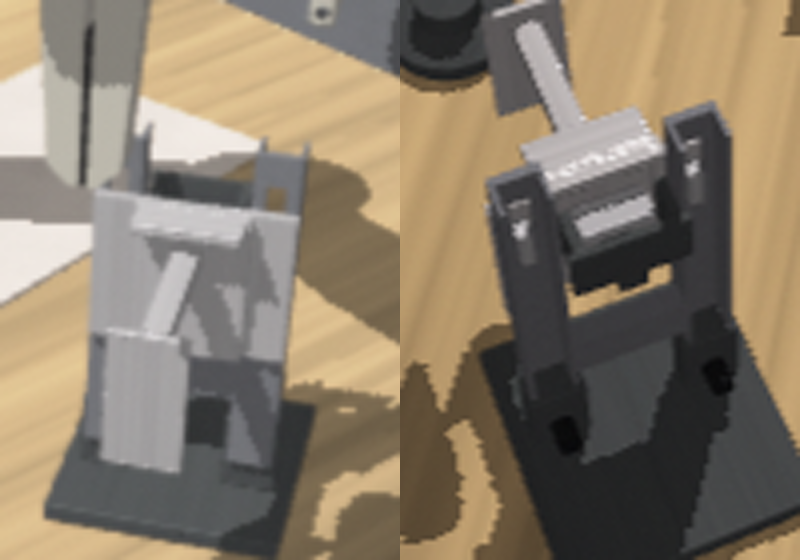

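The arm is home: its claws sit at the slots' lower ends and the catch (bright bevel at (610,210)) is back out. It stopped hard with the ledge 30 mm below the tops, and the robot is clear.

```bash
python3 -c "
from bench import order
print(order.sign_off())"
```

```text
the job is handed in; nothing more can be done
None
```

The wide arm is hooked into both slots and pressed home, with the catch seen back out over the keeper bar. It is released with the gripper clear, pressing peaked at about 15 N, and the job was handed in about 23 s into the 72 s allowed; no verdict came back.

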